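# Unlock the rivet press and select the large die

### The arm

A 7-joint arm with a two-finger parallel gripper is mounted at the origin on the work surface. World frame = base frame: x ahead of the robot, y to its left, z up, the work surface at z = 0. Lengths are in m, angles in rad, forces in N, time in s.
With the tool pointing down it reaches from about 0.4 to 0.85 m from the base axis. Payload 4.5 kg.
Tool frame: the origin (TCP) lies at the very end of the fingers, on their centre line; the grasp point (between the pads) lies 19 mm behind it; z points along the fingers, y is the line along which they close (so a half turn about z gives the same grasp; the last joint's range is limited). The gripper opens to 88 mm and grips with 3 to 60 N. Pads are 18 mm wide; open, the fingers measure 123 mm over their backs; the gripper's body (75 mm by 187 mm) begins 45 mm behind the grasp point.
Start: joints at [-1.274, 0.689, -0.195, 1.565, 0.157, 0.902, -0.215], TCP at [0.162, 0.604, 0.239] pointing down, gripper open.
Joint ranges: [-3.01, 3.01], [-0.46, 2.08], [-1.47, 1.51], [0.13, 2.56], [-1, 4.14], [0.04, 2.09], [-2.66, 2.66]. Speed limits (rad/s): [2.57, 2.57, 3.14, 3.14, 3.14, 3.14, 3.14].

### API

Orientations are given as a unit quaternion [x, y, z, w].
In Python, from plant import r gives the robot as it stands. The module is installed in compiled form; this text tells all that it offers.
- The arm moves only by the tool step_arm, never from a script. Its argument "increments" is a list of rows, each a list of 2 entries, a list of its own where there are three numbers: the shift along the world's x, y, z in cm, then the turn, a rotation vector about the world's x, y, z in degrees. A call has exactly 10 rows; each row shifts and turns the commanded pose from where the row before left it; what a row does not reach is not made up. A row lasts 1/10 s, in which the tool goes at most 50 mm and 8.59 degrees, less where a joint would pass 70% of its speed; a pose out of reach is approached as far as the arm can. A call is refused whole if a number of a shift passes 5 or a number of a turn 8.59, either way. A call with a gripper value outside its range is refused whole. "fingers" is the opening, from 0 (shut) to 1 (fully open), set as the call begins (left out, the last holds). The fingers move at their own pace and stop on an object; "grip_force" is the grip in N (left out, the last holds). Time passes only in rows, so rows that do not move let the fingers close, or fill a call up. It gives the time, the measured TCP pose, the force, the opening and the grip force at its end, in the units of the state.
- r.get_state(): the state, without advancing time (a new reading comes with each control period).
- r.snapshot(name): name is "side" or "top" or "wrist"; returns (picture, depth): 384x512x3 uint8, red, green, blue; 384x512 float32, m along the optical axis (not along the pixel's ray), 0 where there is no reading.
- r.calibration(name): a dict with "fov_y" (degrees; the focal length in pixels is half the picture's height over the tangent of half this angle, whatever the lens; pixels are square), "cx", "cy" (the principal point, pixels), "R" (3x3) and "t" (3): a world point X has camera coordinates R X + t. Camera axes: x right, y down, z forward; pixel columns grow to the right and rows downward; lengths in m; the calibration is good to about 2 mm. The wrist camera is an equidistant fisheye: a pixel r from the principal point sees the ray r / f radians off the axis. A picture is of the moment at which its call begins: read the wrist's pose just before it. calibration takes no time and is no camera call; for the wrist camera it gives the pose at the moment of the call.
- r.finish_job(): hands the job in; it is judged then, once.
The state is a dict: "clock": time; "q": joint angles; "qd": joint speeds; "joint_torque": joint torques, N m; "tool_pos": TCP position; "eef_rot": TCP orientation; "contact_force": force on the tool from outside, world axes, zero at the start; "moment": the same for the moment, N m; "opening": opening from 0.0 (shut) to 1.0 (fully open); "finger_force": force on a finger pad.
Only numpy, scipy, OpenCV 4.12 (cv2) and the standard library are available. Lean on these libraries where they do the work, as an engineer would, in place of code of your own. Each camera call takes 0.05 s, during which the arm holds its last target. There are 200 camera calls.

### The job

Get the bench rivet press ready for large rivets: slide its round lock knob fully outwards, away from the shuttle, to its end stop; then slide the shuttle by its upright wooden grip towards the press column, fully home against its end stop, so that the largest die stands under the ram. Leave both there, and leave the hammer, jar, awl and wooden block where they lie.

Things in the scene. Friction and masses are not known exactly. Their poses are not given: they have to be found in the camera images.
- press: Grey rivet press, fixed. Origin: on the bench under the shuttle's centre line, level with the lock; z up, x across the shuttle away from the lock, y along it away from the column. Bed 100 mm wide, y -300 to 100 mm, 18 mm high (steel rails and stop to 32 mm); lock bracket 50 mm wide out to x -156 mm. Where y is above -140 mm, only the lock knob, grip and dies (42 mm) stand higher than 32 mm.
- ram_nose (a point): Centre of the lower end of the upright steel ram (26 mm across), 56 mm above the bench, at press x = 0, y = -170 mm. The ram reaches 271 mm high. Its grey column (x 72 to 118 mm, 250 mm high) and overarm (184 to 240 mm high) span y -198 to -142 mm; a small hand lever reaches to y -270 mm.
- shuttle (a joint): How far the shuttle (flat aluminium bar, 50 mm wide, top 27 mm above the bench, with a wooden grip and three brass dies of rising size) has slid along press -y, in m: 0 fully back, 0.090 its end stop, largest die under the ram. Takes a few N, stays where left. While the lock is in, its tongue blocks the shuttle at about 0.022.
- lock (a joint): How far the lock has slid outwards, along press -x, in m: 0 fully in (its steel tongue crosses the shuttle's path), 0.035 its outer end stop (shuttle free). Takes a few N, stays where left.
- shuttle_grip (a point): Centre of the top face of the shuttle's upright wooden grip, a block 44 mm along press x, 24 mm along press y, 46 mm tall; its top is 72 mm above the bench. At press x = 0, y = 50 mm minus the shuttle's joint value. Push its +y face or grasp it across its 24 mm.
- lock_knob (a point): Centre of the top of the round wooden lock knob: 28 mm across, from 43 to 69 mm above the bench, on a 16 mm neck on a flat steel tongue (14 mm wide, top 29 mm above the bench). At press x = -95 mm minus the lock's joint value, y = 0. Push it from the shuttle's side or grasp it from above.
- hammer: Bystander: hammer lying on the bench, 260 mm long; origin at the middle of its length on the bench, x axis towards its head.
- jar: Bystander: jar of rivets, 68 mm across, 85 mm high, standing; origin at the centre of its underside.
- awl: Bystander: awl with a handle, 170 mm long, lying; origin at the middle of its length on the bench, x axis towards its tip.
- block: Bystander: plain wooden block, 60 x 110 x 40 mm, lying; origin at the centre of its underside.

How it is judged:
On the way, in this order (a step that is already met when the one before it is completed fails the run):
1. the lock is slid out to its end stop (value of joint lock above 0.031 m and value of joint shuttle below 0.03 m), for 0.1 s.
2. the shuttle is slid home to its end stop (value of joint shuttle above 0.086 m), for 0.2 s.
At the end, for the whole second after the job is handed in: The lock is at its outer end stop (within 4 mm of 35 mm) and the shuttle is home at its end stop (within 4 mm of 90 mm), both left there; none of the bystanders has moved more than 30 mm (value of joint lock above 0.031 m and value of joint shuttle above 0.086 m); the robot touches nothing.
It fails at once if the hammer is moved by more than 30 mm (distance of hammer from where it was at the start of the episode above 0.03 m).
It fails at once if the jar is moved by more than 30 mm (distance of jar from where it was at the start of the episode above 0.03 m).
It fails at once if the awl is moved by more than 30 mm (distance of awl from where it was at the start of the episode above 0.03 m).
It fails at once if the wooden block is moved by more than 30 mm (distance of block from where it was at the start of the episode above 0.03 m).
It also fails if it takes over 35 s, if anything falls off the work surface, if the arm or the gripper's body presses on something with over 40 N, if the wrist force passes 120 N, or if a joint passes its speed limit or range.

## Working session

There is one attempt and no reset: what is moved stays moved. The work goes in short steps, Python scripts to look and compute and a tool call to move; the robot and the scene stay as the last step left them, time stands still between calls to the robot, and variables do not carry over. Pictures are saved under pics/ and viewed, at most 10 in all, crops included, and the job is handed in when it is done.

Besides the shell and the picture viewer there is one more tool, called after "Emit:" in YAML: its name, and indented under it one key for each argument. step_arm: Moves the arm, as the interface text tells. Its arguments: {"type":"object","properties":{"increments":{"type":"array","items":{"type":"array"}},"fingers":{"type":"number"},"grip_force":{"type":"number"}},"required":["increments"]}

```bash
mkdir -p pics
cat > h.py <<'E'
import numpy as np, cv2
from plant import r
def snap(n,f):
    c=r.calibration(n); p,d=r.snapshot(n); cv2.imwrite(f'pics/{f}.png',p[:,:,::-1]); np.savez(f'pics/{f}.npz',d=d,p=p,**{k:np.array(v) for k,v in c.items()})
def world(f,u,v,z=None):
    a=np.load(f'pics/{f}.npz'); F=192/np.tan(np.radians(a['fov_y'])/2)
    ray=np.array([(u-a['cx'])/F,(v-a['cy'])/F,1]); R,t=a['R'],a['t']
    if z is None: return R.T@(ray*a['d'][int(v),int(u)]-t)
    o=-R.T@t; w=R.T@ray; return o+w*(z-o[2])/w[2]
E
python3 - <<'E'
from h import *
snap('top','t1');snap('side','s1')
for n in('t1','s1'):
    a=np.load(f'pics/{n}.npz');print(a['fov_y'],a['R'].round(2).tolist(),a['t'])
print(r.get_state())
E
```

```text
44.50937402099973 [[-0.02, -1.0, -0.01], [-0.99, 0.02, -0.15], [0.15, 0.01, -0.99]] [0.04494153 0.50245546 1.45356211]
43.27179879707118 [[0.83, 0.56, 0.02], [0.39, -0.55, -0.73], [-0.4, 0.62, -0.68]] [-0.4086321  -0.10807448  1.7606734 ]
{'clock': 0.1, 'q': array([-1.27421128,  0.68986214, -0.19451909,  1.56622521,  0.15728386,
        0.90250176, -0.21509979]), 'qd': array([-0.00044878, -0.00150446, -0.0006349 , -0.00078768, -0.00080785,
       -0.00088765,  0.00020773]), 'joint_torque': array([-2.23765011e-03, -5.28493524e+01, -1.27114154e+00, -1.53835899e+01,
       -5.25381567e-02,  2.04972763e-03,  6.35973151e-05]), 'tool_pos': array([0.16225046, 0.60299343, 0.23801785]), 'eef_rot': array([ 1.30983062e-01,  9.91384280e-01, -8.02314779e-04, -5.08878244e-05]), 'contact_force': array([ 0.2522089 ,  0.41697995, -0.05540197]), 'moment': array([0.0267644 , 0.01384652, 0.04130395]), 'finger_force': 0.0, 'opening': 1.001573697357542}
```

View pics/t1.png

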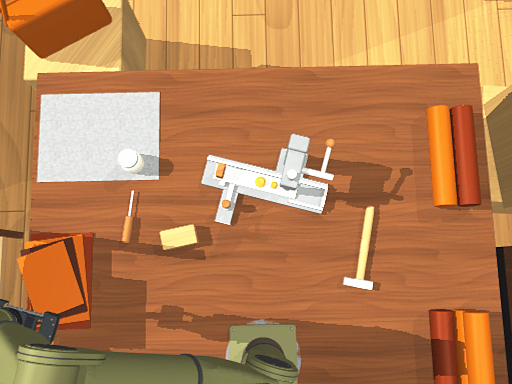

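View pics/s1.png

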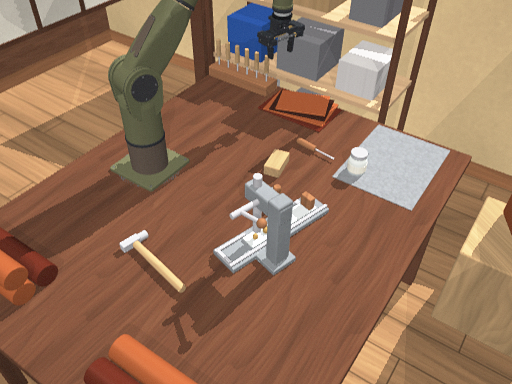

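Run:
```python
from h import *
p=cv2.imread('pics/t1.png');cv2.imwrite('pics/t1c.png',cv2.resize(p[125:235,190:340],None,fx=5,fy=5,interpolation=cv2.INTER_CUBIC))
```

```text
(no output)
```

View pics/t1c.png

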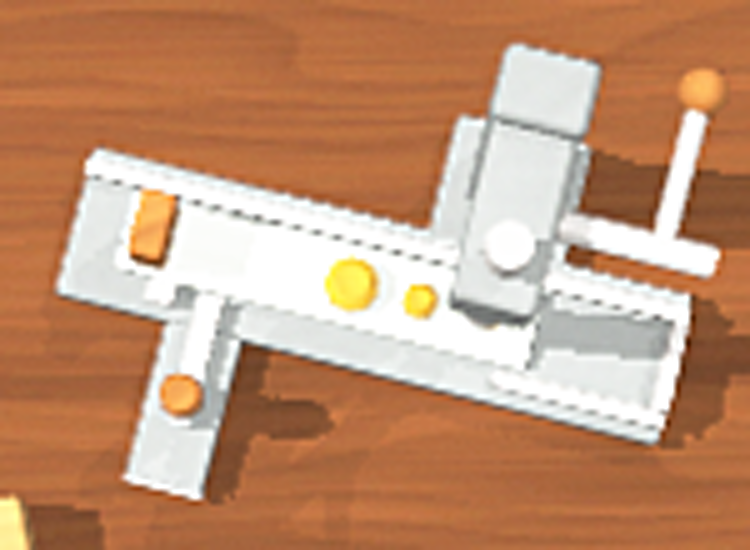

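Run:
```python
from h import *
from scipy.optimize import least_squares
c=lambda u,v,z:world('t1',190+(u+.5)/5-.5,125+(v+.5)/5-.5,z)
K=c(181,394,.069);G=c(153,222,.070);M=c(510,246,.271)
print(K,G,M)
for u,v in((226,203),(221,168),(292,173)):print(world('t1',u,v))
# corners bed top rails z .032 : press (50,100) (50,-300?) (-50,-300) ; bracket end (-156,+-25)
obs=[(K,-.095,0),(M,0,-.170),(c(92,152,.032),.05,.1),(c(690,298,.032),.05,-.3),(c(655,443,.018),-.05,-.3),(c(58,293,.018),-.05,.1)]
f=lambda p:np.concatenate([[p[0]+x*np.cos(p[2])-y*np.sin(p[2])-w[0],p[1]+x*np.sin(p[2])+y*np.cos(p[2])-w[1]] for w,x,y in obs])
s=least_squares(f,[K[0]+.09,K[1],-.2]);P=s.x;print(P,np.degrees(P[2]),(s.fun*1000).round(1))
C,S=np.cos(P[2]),np.sin(P[2]);d=G[:2]-P[:2];print('grip in press',C*d[0]+S*d[1],-S*d[0]+C*d[1])
d=K[:2]-P[:2];print('knob in press',C*d[0]+S*d[1],-S*d[0]+C*d[1])
for n,uv in dict(block=(179,236),jar=(128,158),hammer=(358,284),awl=(130,215)).items():print(n,world('t1',*uv,.03))
from scipy.spatial.transform import Rotation as Ro
print(Ro.from_quat(r.get_state()['eef_rot']).as_matrix().round(3))
```

```text
[0.47451138 0.1050265  0.069     ] [0.5834218  0.12127466 0.07      ] [ 0.52477111 -0.08417594  0.271     ]
[0.47582597 0.10442332 0.06842543]
[0.5855356  0.11841142 0.07493052]
[ 0.5268444  -0.08527813  0.27147921]
[ 0.56753291  0.08035398 -0.26452739] -15.156303276865088 [ 1.3  0.2 -1.7  0.4  3.7  1.   2.6 -3.5 -2.8 -1.4 -3.2  3.2]
grip in press 0.004637376175861697 0.043651497271522864
knob in press -0.0962365982526894 -0.0005064623870536279
block [0.37879765 0.25618684 0.03      ]
jar [0.63415126 0.42236357 0.03      ]
hammer [ 0.21971641 -0.29964383  0.03      ]
awl [0.44846248 0.412464   0.03      ]
[[-0.966  0.26  -0.   ]
 [ 0.26   0.966 -0.002]
 [-0.    -0.002 -1.   ]]
```

Emit:
step_arm:
  increments:
    - [[1.5,-2.5,0],[0,0,0]]
    - [[1.5,-2.5,0],[0,0,0]]
    - [[1.5,-2.5,0],[0,0,0]]
    - [[1.5,-2.5,0],[0,0,0]]
    - [[1.5,-2.5,0],[0,0,0]]
    - [[1.5,-2.5,0],[0,0,0]]
    - [[1.5,-2.5,0],[0,0,0]]
    - [[1.5,-2.5,0],[0,0,0]]
    - [[1.5,-2.5,0],[0,0,0]]
    - [[1.5,-2.5,0],[0,0,0]]
  fingers: 1

```text
clock: 1.1
tool_pos: [0.3127, 0.3523, 0.2385]
eef_rot: [0.131, 0.991, -0.0, -0.0]
contact_force: [0.9, 0.8, -0.1]
opening: 0.998
finger_force: 0.0
```

Emit:
step_arm:
  increments:
    - [[1.6,-2.5,0],[0,0,0]]
    - [[1.6,-2.5,0],[0,0,0]]
    - [[1.6,-2.5,0],[0,0,0]]
    - [[1.6,-2.5,-0.5],[0,0,0]]
    - [[1.6,-2.5,-1],[0,0,0]]
    - [[1.6,-2.5,-1],[0,0,0]]
    - [[1.6,-2.5,-1],[0,0,0]]
    - [[1.6,-2.5,-1],[0,0,0]]
    - [[1.6,-2.5,-1],[0,0,0]]
    - [[1.6,-2.4,-1],[0,0,0]]

```text
clock: 2.1
tool_pos: [0.4727, 0.1033, 0.1731]
eef_rot: [0.131, 0.991, -0.0, -0.0]
contact_force: [-0.7, 0.8, 0.2]
opening: 0.998
finger_force: 0.0
```

Run:
```python
from h import *
snap('wrist','w1')
s=r.get_state();print(s['clock'],s['tool_pos'],s['q'],s['eef_rot'])
# project knob with fisheye
a=np.load('pics/w1.npz');f=192/np.tan(np.radians(a['fov_y'])/2)
for X in([.4745,.105,.069],[.583,.121,.072]):
    c=a['R']@X+a['t'];th=np.arctan2(np.hypot(c[0],c[1]),c[2]);u=c[:2]/np.hypot(c[0],c[1])*f*th;print(u+[a['cx'],a['cy']],c)
```

```text
2.15 [0.47481077 0.0977713  0.17178119] [-0.15524685  0.6246532  -0.22988265  2.0456419   0.28826059  0.50352323
  0.70347454] [ 1.34639665e-01  9.90892149e-01 -2.21582984e-03  1.62496870e-05]
[257.39019145 191.37581712] [0.00234056 0.00056857 0.26591486]
[299.21207557 284.04202689] [0.04605898 0.0967036  0.29564713]
```

View pics/w1.png

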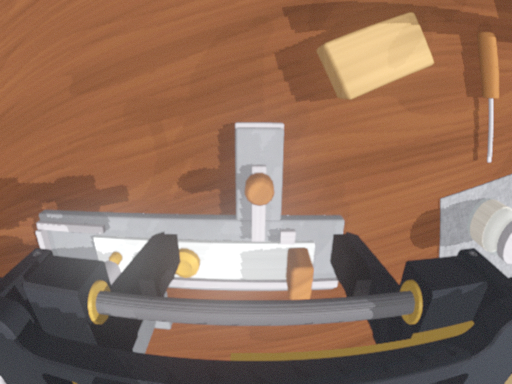

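Emit:
step_arm:
  increments:
    - [[0,0,0],[0,0,0]]
    - [[0,0,0],[0,0,0]]
    - [[0,0,-0.5],[0,0,0]]
    - [[0,0,-1],[0,0,0]]
    - [[0,0,-1],[0,0,0]]
    - [[0,0,-1],[0,0,0]]
    - [[0,0,-1],[0,0,0]]
    - [[0,0,-0.5],[0,0,0]]
    - [[0,0,0],[0,0,0]]
    - [[0,0,0],[0,0,0]]

```text
clock: 3.15
tool_pos: [0.4724, 0.1046, 0.1237]
eef_rot: [0.131, 0.991, 0.0, -0.0]
contact_force: [-0.9, 0.4, -0.0]
opening: 0.998
finger_force: 0.0
```

Run:
```python
from h import *
snap('wrist','w2')
s=r.get_state();print(s['clock'],s['tool_pos'])
a=np.load('pics/w2.npz');f=192/np.tan(np.radians(a['fov_y'])/2)
for X in([.4745,.105,.069],):
    c=a['R']@X+a['t'];th=np.arctan2(np.hypot(c[0],c[1]),c[2]);u=c[:2]/np.hypot(c[0],c[1])*f*th;print(f,u+[a['cx'],a['cy']],c)
hsv=cv2.cvtColor(a['p'],cv2.COLOR_RGB2HSV)
m=(abs(a['d']-c[2])<.012);m[:int(u[1]+150)]&=True
n,l,st,ce=cv2.connectedComponentsWithStats(m.astype('uint8'))
for i in range(1,n):
    if st[i,4]>100:print(st[i],ce[i])
```

```text
3.2 [0.47252784 0.10461572 0.12390868]
297.3186396354542 [256.32075246 214.02971934] [0.001144   0.01721734 0.21934749]
[    0     0   512    90 13039] [240.67788941  16.80098167]
[ 328   37  119   65 2620] [375.98816794  74.14312977]
[ 240  191   37   40 1119] [258.13672922 210.81680071]
```

Emit:
step_arm:
  increments:
    - [[0,0,-0.5],[0,0,0]]
    - [[0,0,-1],[0,0,0]]
    - [[0,0,-1],[0,0,0]]
    - [[0,0,-1],[0,0,0]]
    - [[0,0,-1],[0,0,0]]
    - [[0,0,-1],[0,0,0]]
    - [[0,0,-1],[0,0,0]]
    - [[0,0,-1],[0,0,0]]
    - [[0,0,-0.4],[0,0,0]]
    - [[0,0,0],[0,0,0]]

```text
clock: 4.2
tool_pos: [0.472, 0.1045, 0.0441]
eef_rot: [0.131, 0.991, -0.0, -0.001]
contact_force: [-0.2, -0.3, -1.0]
opening: 1.0
finger_force: 0.0
```

Emit:
step_arm:
  increments:
    - [[0,0,0],[0,0,0]]
    - [[0,0,0],[0,0,0]]
    - [[0,0,0],[0,0,0]]
    - [[0,0,0],[0,0,0]]
    - [[0,0,0],[0,0,0]]
    - [[0,0,0],[0,0,0]]
    - [[0,0,0],[0,0,0]]
    - [[0,0,0],[0,0,0]]
    - [[0,0,0],[0,0,0]]
    - [[0,0,0],[0,0,0]]
  fingers: 0
  grip_force: 25

```text
clock: 5.2
tool_pos: [0.4732, 0.1073, 0.0448]
eef_rot: [0.13, 0.992, 0.002, 0.001]
contact_force: [-0.4, 4.8, -0.3]
opening: 0.305
finger_force: 25.0
```

Emit:
step_arm:
  increments:
    - [[0,0.2,0],[0,0,0]]
    - [[-0.4,0.11,0],[0,0,0]]
    - [[-0.4,0.11,0],[0,0,0]]
    - [[-0.5,0.13,0],[0,0,0]]
    - [[-0.5,0.13,0],[0,0,0]]
    - [[-0.5,0.13,0],[0,0,0]]
    - [[-0.5,0.14,0],[0,0,0]]
    - [[-0.5,0.14,0],[0,0,0]]
    - [[-0.4,0.11,0],[0,0,0]]
    - [[0,0,0],[0,0,0]]

```text
clock: 6.2
tool_pos: [0.4432, 0.1157, 0.0449]
eef_rot: [0.134, 0.991, 0.001, 0.007]
contact_force: [18.0, -3.3, -12.0]
opening: 0.307
finger_force: 25.0
```

Emit:
step_arm:
  increments:
    - [[0,0,0],[0,0,0]]
    - [[0,0,0],[0,0,0]]
    - [[-0.2,0.05,0],[0,0,0]]
    - [[-0.2,0.05,0],[0,0,0]]
    - [[0,0,0],[0,0,0]]
    - [[0,0,0],[0,0,0]]
    - [[0,0,0],[0,0,0]]
    - [[0,0,0],[0,0,0]]
    - [[0,0,0],[0,0,0]]
    - [[0,0,0],[0,0,0]]

```text
clock: 7.2
tool_pos: [0.4429, 0.1159, 0.0451]
eef_rot: [0.135, 0.991, 0.002, 0.009]
contact_force: [24.3, -7.7, -16.3]
opening: 0.306
finger_force: 25.0
```

Run:
```python
from h import *
snap('top','t2');snap('side','s2')
p=cv2.imread('pics/t2.png');cv2.imwrite('pics/t2c.png',cv2.resize(p[125:235,190:340],None,fx=5,fy=5,interpolation=cv2.INTER_CUBIC))
```

```text
(no output)
```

View pics/t2c.png

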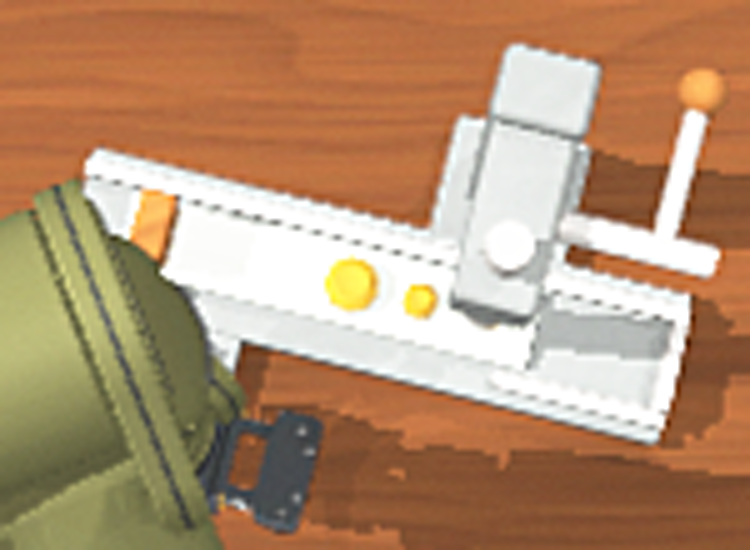

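Emit:
step_arm:
  increments:
    - [[0,0,0],[0,0,0]]
    - [[0,0,0],[0,0,0]]
    - [[0,0,0],[0,0,0]]
    - [[0,0,0],[0,0,0]]
    - [[0,0,0],[0,0,0]]
    - [[0,0,0],[0,0,0]]
    - [[0,0,0.5],[0,0,0]]
    - [[0,0,1],[0,0,0]]
    - [[0,0,1.5],[0,0,0]]
    - [[0,0,1.5],[0,0,0]]
  fingers: 1

```text
clock: 8.3
tool_pos: [0.4312, 0.1175, 0.0909]
eef_rot: [0.131, 0.991, -0.0, -0.0]
contact_force: [-0.3, -1.0, 0.1]
opening: 1.0
finger_force: 0.0
```

Emit:
step_arm:
  increments:
    - [[0,0,1.5],[0,0,0]]
    - [[0,0,1.5],[0,0,0]]
    - [[0,0,1.5],[0,0,0]]
    - [[0,0,1.5],[0,0,0]]
    - [[0,0,1.5],[0,0,0]]
    - [[0,0,1],[0,0,0]]
    - [[0,0,0.5],[0,0,0]]
    - [[0,0,0],[0,0,0]]
    - [[0,0,0],[0,0,0]]
    - [[0,0,0],[0,0,0]]

```text
clock: 9.3
tool_pos: [0.431, 0.1174, 0.1792]
eef_rot: [0.131, 0.991, -0.0, -0.001]
contact_force: [0.1, 0.3, 0.1]
opening: 1.003
finger_force: 0.0
```

Run:
```python
from h import *
snap('wrist','w3')
s=r.get_state();print(s['clock'],s['tool_pos'])
a=np.load('pics/w3.npz');f=192/np.tan(np.radians(a['fov_y'])/2);R,t=a['R'],a['t']
v,u=np.mgrid[:384,:512];dx,dy=u-a['cx'],v-a['cy'];rr=np.hypot(dx,dy)+1e-9;th=rr/f;k=np.tan(np.minimum(th,1.4))/rr
P=np.stack([dx*k,dy*k,np.ones_like(k)],-1)*a['d'][...,None];W=(P-t)@R
ang=np.radians(-15.16);d=W[...,:2]-[.5675,.0804];x=d[...,0]*np.cos(ang)+d[...,1]*np.sin(ang);y=-d[...,0]*np.sin(ang)+d[...,1]*np.cos(ang);z=W[...,2]
for n,m in dict(knob=(z>.06)&(z<.076)&(abs(y)<.04)&(x<-.06)&(x>-.17),grip=(z>.066)&(z<.078)&(abs(x)<.04)&(y>.0)&(y<.09)).items():
    print(n,m.sum(),[np.percentile(q[m],[2,50,98]).round(4) for q in(x,y,z)])
```

```text
9.35 [0.43100913 0.11747455 0.17921576]
knob 652 [array([-0.1389, -0.1285, -0.1156]), array([-0.0113,  0.0009,  0.0131]), array([0.0618, 0.0699, 0.0717])]
grip 105 [array([-0.018 , -0.0164, -0.0127]), array([0.0341, 0.0441, 0.0553]), array([0.0662, 0.0701, 0.0732])]
```

View pics/w3.png

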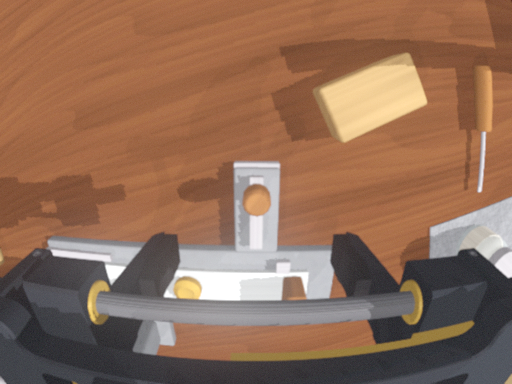

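Run:
```python
from h import *
for n in('w2','w3'):
    a=np.load(f'pics/{n}.npz');f=192/np.tan(np.radians(a['fov_y'])/2);R,t=a['R'],a['t']
    v,u=np.mgrid[:384,:512];dx,dy=u-a['cx'],v-a['cy'];rr=np.hypot(dx,dy)+1e-9;k=np.tan(np.minimum(rr/f,1.4))/rr
    W=(np.stack([dx*k,dy*k,np.ones_like(k)],-1)*a['d'][...,None]-t)@R
    g=np.radians(-15.16);d=W[...,:2]-[.5675,.0804];x=d[...,0]*np.cos(g)+d[...,1]*np.sin(g);y=-d[...,0]*np.sin(g)+d[...,1]*np.cos(g);z=W[...,2]
    m=(z>.067)&(z<.076)&(abs(y)<.04)&(x<-.06)&(x>-.17);print(n,m.sum(),x[m].mean(),np.percentile(x[m],[1,99]))
    m=(abs(z-.02)<.012)&(abs(y-.02)<.004)&(x<-.08);print('bracket end',x[m].min())
```

```text
w2 812 -0.09600226243938834 [-0.10667667 -0.08399868]
bracket end -0.1516217480245702
w3 522 -0.12692420859367454 [-0.13805008 -0.11522459]
bracket end -0.15181849446696125
```

Emit:
step_arm:
  increments:
    - [[1,-0.27,0],[0,0,0]]
    - [[1,-0.27,0],[0,0,0]]
    - [[1,-0.27,0],[0,0,0]]
    - [[1,-0.27,0],[0,0,0]]
    - [[0.9,-0.25,-1],[0,0,0]]
    - [[0,0,-1.5],[0,0,0]]
    - [[0,0,-1.5],[0,0,0]]
    - [[0,0,-1.5],[0,0,0]]
    - [[0,0,-1.5],[0,0,0]]
    - [[0,0,-1],[0,0,0]]
  fingers: 0

```text
clock: 10.35
tool_pos: [0.4803, 0.104, 0.0982]
eef_rot: [0.131, 0.991, -0.0, -0.001]
contact_force: [1.0, -0.0, 0.1]
opening: 0.116
finger_force: 0.0
```

Emit:
step_arm:
  increments:
    - [[0,0,-1.5],[0,0,0]]
    - [[0,0,-1.5],[0,0,0]]
    - [[0,0,-1.5],[0,0,0]]
    - [[0,0,-1],[0,0,0]]
    - [[0,0,0],[0,0,0]]
    - [[-0.5,0.13,0],[0,0,0]]
    - [[-0.5,0.14,0],[0,0,0]]
    - [[-0.5,0.13,0],[0,0,0]]
    - [[-0.5,0.14,0],[0,0,0]]
    - [[0,0,0],[0,0,0]]

```text
clock: 11.35
tool_pos: [0.4691, 0.1076, 0.0457]
eef_rot: [0.134, 0.991, 0.001, 0.008]
contact_force: [16.4, -8.1, -11.4]
opening: 0.007
finger_force: 8.9
```

Emit:
step_arm:
  increments:
    - [[-0.3,0.08,0],[0,0,0]]
    - [[-0.3,0.08,0],[0,0,0]]
    - [[-0.3,0.08,0],[0,0,0]]
    - [[0,0,0],[0,0,0]]
    - [[0,0,0],[0,0,0]]
    - [[0,0,0],[0,0,0]]
    - [[0,0,0],[0,0,0]]
    - [[0,0,0],[0,0,0]]
    - [[0,0,0],[0,0,0]]
    - [[0,0,0],[0,0,0]]

```text
clock: 12.35
tool_pos: [0.4689, 0.1078, 0.0461]
eef_rot: [0.138, 0.99, 0.002, 0.015]
contact_force: [31.7, -16.0, -19.7]
opening: 0.005
finger_force: 17.4
```

Emit:
step_arm:
  increments:
    - [[0.9,-0.25,0],[0,0,0]]
    - [[1,-0.27,0],[0,0,0]]
    - [[1,-0.27,0],[0,0,0]]
    - [[0,0,1],[0,0,0]]
    - [[0,0,1.5],[0,0,0]]
    - [[0,0,1.5],[0,0,0]]
    - [[0,0,1.5],[0,0,0]]
    - [[0,0,1.5],[0,0,0]]
    - [[0,0,1.5],[0,0,0]]
    - [[0,0,1.5],[0,0,0]]

```text
clock: 13.35
tool_pos: [0.4788, 0.1046, 0.146]
eef_rot: [0.13, 0.991, -0.0, -0.001]
contact_force: [0.3, 0.7, -0.5]
opening: 0.006
finger_force: 0.0
```

Emit:
step_arm:
  increments:
    - [[1.1,0.6,0],[0,0,7.5]]
    - [[1.1,0.6,0],[0,0,7.5]]
    - [[1.1,0.6,0],[0,0,7.5]]
    - [[1.1,0.6,0],[0,0,7.5]]
    - [[1.1,0.6,0],[0,0,7.5]]
    - [[1.1,0.6,0],[0,0,7.5]]
    - [[1.1,0.6,0],[0,0,7.5]]
    - [[1.1,0.7,0],[0,0,7.5]]
    - [[1.1,0.7,0],[0,0,7.5]]
    - [[1.2,0.7,0],[0,0,7.5]]

```text
clock: 14.35
tool_pos: [0.5902, 0.1677, 0.1454]
eef_rot: [-0.503, 0.864, 0.0, -0.001]
contact_force: [0.1, 0.3, 0.7]
opening: 0.002
finger_force: 0.0
```

Emit:
step_arm:
  increments:
    - [[0,0,0],[0,0,7.5]]
    - [[0,0,0],[0,0,7.5]]
    - [[0,0,0],[0,0,0]]
    - [[0,0,-0.5],[0,0,0]]
    - [[0,0,-0.5],[0,0,0]]
    - [[0,0,-0.5],[0,0,0]]
    - [[0,0,-0.5],[0,0,0]]
    - [[0,0,0],[0,0,0]]
    - [[0,0,0],[0,0,0]]
    - [[0,0,0],[0,0,0]]

```text
clock: 15.35
tool_pos: [0.5915, 0.1673, 0.1249]
eef_rot: [-0.608, 0.794, 0.0, 0.0]
contact_force: [-0.0, 0.1, 0.5]
opening: 0.004
finger_force: 0.0
```

Run:
```python
from h import *
from scipy.spatial.transform import Rotation as Ro
s=r.get_state();print(s['clock'],s['tool_pos'],Ro.from_quat(s['eef_rot']).as_matrix().round(3),s['q'])
d=s['tool_pos'][:2]-[.5675,.0804];g=np.radians(-15.16);print(d[0]*np.cos(g)+d[1]*np.sin(g),-d[0]*np.sin(g)+d[1]*np.cos(g))
snap('side','s3');p=cv2.imread('pics/s3.png');cv2.imwrite('pics/s3c.png',cv2.resize(p[120:290,200:370],None,fx=3.5,fy=3.5))
```

```text
15.35 [0.59145439 0.16731516 0.12488486] [[-0.26  -0.966  0.   ]
 [-0.966  0.26   0.   ]
 [-0.    -0.    -1.   ]] [ 0.01278298  0.90099073 -0.67696533  1.6787015   0.72760434  0.83038106
  1.8877812 ]
0.0003911095308787825 0.09015489750926597
```

View pics/s3c.png

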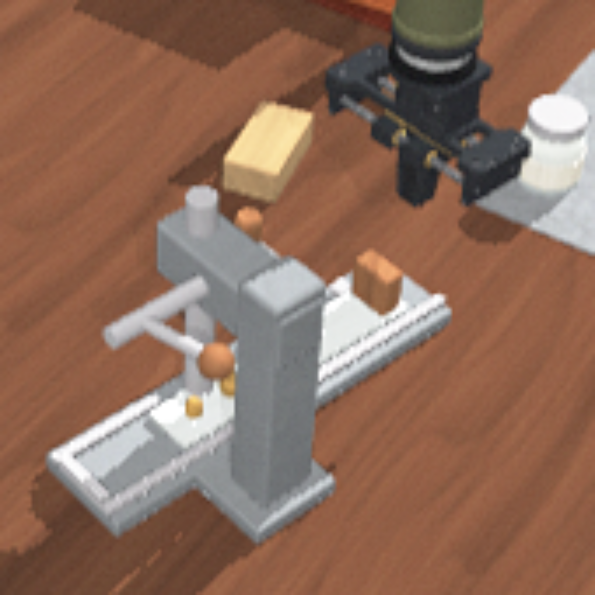

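Emit:
step_arm:
  increments:
    - [[0,0,-1],[0,0,0]]
    - [[0,0,-1],[0,0,0]]
    - [[0,0,-1],[0,0,0]]
    - [[0,0,-1],[0,0,0]]
    - [[0,0,-1],[0,0,0]]
    - [[0,0,-1],[0,0,0]]
    - [[0,0,-1],[0,0,0]]
    - [[0,0,-1],[0,0,0]]
    - [[0,0,-0.2],[0,0,0]]
    - [[0,0,0],[0,0,0]]

```text
clock: 16.4
tool_pos: [0.5912, 0.1671, 0.0423]
eef_rot: [-0.608, 0.794, 0.0, -0.0]
contact_force: [0.4, -0.0, 0.2]
opening: 0.007
finger_force: 0.0
```

Emit:
step_arm:
  increments:
    - [[-0.2,-0.72,0],[0,0,0]]
    - [[-0.2,-0.72,0],[0,0,0]]
    - [[-0.2,-0.72,0],[0,0,0]]
    - [[-0.2,-0.72,0],[0,0,0]]
    - [[-0.2,-0.72,0],[0,0,0]]
    - [[-0.2,-0.72,0],[0,0,0]]
    - [[-0.2,-0.72,0],[0,0,0]]
    - [[-0.2,-0.72,0],[0,0,0]]
    - [[-0.2,-0.72,0],[0,0,0]]
    - [[-0.2,-0.72,0],[0,0,0]]

```text
clock: 17.4
tool_pos: [0.5716, 0.0948, 0.0431]
eef_rot: [-0.608, 0.794, -0.0, 0.0]
contact_force: [1.8, 3.3, 1.9]
opening: 0.007
finger_force: 1.7
```

Emit:
step_arm:
  increments:
    - [[-0.15,-0.55,0],[0,0,0]]
    - [[-0.15,-0.55,0],[0,0,0]]
    - [[-0.15,-0.55,0],[0,0,0]]
    - [[-0.15,-0.55,0],[0,0,0]]
    - [[-0.15,-0.55,0],[0,0,0]]
    - [[-0.13,-0.48,0],[0,0,0]]
    - [[-0.1,-0.39,0],[0,0,0]]
    - [[-0.08,-0.29,0],[0,0,0]]
    - [[0,0,0],[0,0,0]]
    - [[0,0,0],[0,0,0]]

```text
clock: 18.4
tool_pos: [0.563, 0.0646, 0.0431]
eef_rot: [-0.61, 0.792, 0.004, 0.007]
contact_force: [6.6, 15.8, -7.1]
opening: 0.007
finger_force: 8.6
```

Emit:
step_arm:
  increments:
    - [[-0.08,-0.29,0],[0,0,0]]
    - [[-0.08,-0.29,0],[0,0,0]]
    - [[0,0,0],[0,0,0]]
    - [[0,0,0],[0,0,0]]
    - [[0,0,0],[0,0,0]]
    - [[0,0,0],[0,0,0]]
    - [[0,0,0],[0,0,0]]
    - [[0,0,0],[0,0,0]]
    - [[0,0,0],[0,0,0]]
    - [[0,0,0],[0,0,0]]

```text
clock: 19.4
tool_pos: [0.563, 0.0646, 0.0433]
eef_rot: [-0.611, 0.791, 0.007, 0.011]
contact_force: [9.3, 23.8, -14.2]
opening: 0.004
finger_force: 13.3
```

Emit:
step_arm:
  increments:
    - [[0.2,0.72,0],[0,0,0]]
    - [[0.2,0.72,0],[0,0,0]]
    - [[0.3,1,0],[0,0,0]]
    - [[0.3,1,0],[0,0,0]]
    - [[0.3,1,0.5],[0,0,0]]
    - [[0.3,1,1],[0,0,0]]
    - [[0.3,1,2],[0,0,0]]
    - [[0.3,1,2],[0,0,0]]
    - [[0.3,1,2],[0,0,0]]
    - [[0.3,1,2],[0,0,0]]

```text
clock: 20.4
tool_pos: [0.5872, 0.1455, 0.1395]
eef_rot: [-0.609, 0.794, 0.0, 0.0]
contact_force: [0.5, -0.5, -0.0]
opening: 0.003
finger_force: 0.0
```

Emit:
step_arm:
  increments:
    - [[0,1.5,2],[0,0,0]]
    - [[0,1.5,2],[0,0,0]]
    - [[0,1.5,2],[0,0,0]]
    - [[0,1.5,1],[0,0,0]]
    - [[0,1.5,0],[0,0,0]]
    - [[0,1.5,0],[0,0,0]]
    - [[0,1.5,0],[0,0,0]]
    - [[0,1,0],[0,0,0]]
    - [[0,0,0],[0,0,0]]
    - [[0,0,0],[0,0,0]]

```text
clock: 21.4
tool_pos: [0.587, 0.2593, 0.2072]
eef_rot: [-0.608, 0.794, -0.0, -0.001]
contact_force: [0.2, 0.7, -0.3]
opening: 0.008
finger_force: 0.0
```

Run:
```python
from h import *
snap('top','t3');snap('side','s4')
p=cv2.imread('pics/t3.png');cv2.imwrite('pics/t3c.png',cv2.resize(p[125:235,190:340],None,fx=5,fy=5,interpolation=cv2.INTER_CUBIC))
```

```text
(no output)
```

View pics/t3c.png

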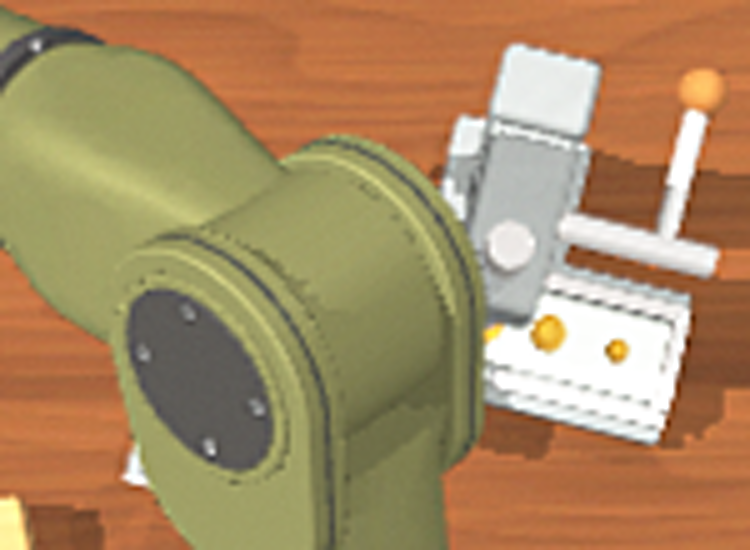

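The shuttle stalled against its stop: the push force rose from 16 to 24 N with no further motion. In the picture the dies have moved under and past the ram, at crop pixels (490,330), (548,333) and (617,350). The lock stalled the same way earlier, and the arm is clear.

```bash
python3 -c "
from plant import r
print(r.finish_job())"
```

```text
the job is handed in; nothing more can be done
None
```

I slid the lock out to its end stop, then pushed the shuttle home to its stop, withdrew the arm clear and handed the job in. I judged both stops by the arm stalling under rising force. The final picture shows the dies moved along to the ram, but the arm hides the lock there, and the hand-in gave no verdict.

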